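# Touch-dry test along a painted stripe

## Robot

A 6-joint arm with a two-finger parallel gripper is mounted at the origin on a cart in front of the work surface, level with it; the furniture and walls round the work are solid. World frame = base frame: x ahead of the robot, y to its left, z up, the work surface at z = 0. Lengths are in m, angles in rad, forces in N, time in s.
With the tool pointing down it reaches from about 0.425 to 0.95 m from the base axis. Payload 3.5 kg.
Tool frame: the origin (TCP) lies midway between the tips of the shut fingers; the grasp point (between the pads) lies 19 mm behind it; z points along the fingers, y is the line along which they close (so a half turn about z gives the same grasp; the last joint's range is limited). The gripper opens to 85 mm and grips with 20 to 120 N. Pads are 22 mm wide; open, the fingers measure 114 mm over their backs; the gripper's body (76 mm by 85 mm) begins 54 mm behind the grasp point. The pads swing forward as they close: fully open they stand 13 mm farther back than shut.
Start: joints at [1.092, 0.286, 1.577, -0, 1.279, -0.15], TCP at [0.218, 0.639, 0.231] pointing down, gripper open.
Joint ranges: [-2.77, 2.77], [-0.9, 2.22], [0.21, 2.48], [-1.53, 4.67], [0.24, 2.81], [-2.84, 2.84]. Speed limits (rad/s): [2.79, 2.79, 3.14, 3.14, 3.14, 3.14].

## Interface

Orientations are given as [roll, pitch, yaw] about the fixed x, y, z axes, in that order (R = Rz(yaw) Ry(pitch) Rx(roll)).
In Python, from rig import state, cams, job_done gives the robot as it stands. The module is installed in compiled form; this text tells all that it offers.
- The arm moves only by the tool arm_command, never from a script. Its argument "increments" is a list of rows, each an object of numbers: "rx", "ry", "rz": the turn, a rotation vector about the world's x, y, z in units of 8 degrees (1.0 is 8 degrees); "tx", "ty", "tz": the shift along the world's x, y, z in units of 50 mm (1.0 is 50 mm); "grip": the closure in counts, from 0 (fully open) to 255 (shut). A call has 1 to 10 rows; each row is the pose to reach, as a shift and turn from the pose commanded when the call began; what a row does not reach only later rows make up. A row lasts 1/10 s, in which the tool goes at most 50 mm and 8.59 degrees, less where a joint would pass 70% of its speed; a pose out of reach is approached as far as the arm can. A call with a gripper value outside its range is refused whole. The fingers move at their own pace and stop on an object; the grip force is fixed at half the most. Time passes only in rows, so rows that repeat a pose let the fingers close. It gives the time, the measured TCP pose, the force, the opening and the grip force at its end, in the units of the state.
- state(): the state, without advancing time (a new reading comes with each control period).
- cams.snapshot(name): name is "side" or "top"; returns the picture (384x512x3 uint8, red, green, blue); there is no depth.
- cams.camera_params(name): a dict with "mtx" (3x3 intrinsics, pixels), "dist_coeffs" ([k1, k2, p1, p2, k3] as OpenCV has them; the pictures are not rectified), "origin" and "attitude" of the camera in the world. Camera axes: x right, y down, z forward; pixel columns grow to the right and rows downward; lengths in m; the calibration is good to about 2 mm. A picture is of the moment at which its call begins. camera_params takes no time and is no camera call.
- job_done(): hands the job in; it is judged then, once.
The state is a dict: "time": time; "qpos": joint angles; "joint_velocities": joint speeds; "effort": joint torques, N m; "eef_pos": TCP position; "tcp_rot": TCP orientation; "wrist_force": force on the tool from outside, world axes, zero at the start; "wrist_torque": the same for the moment, N m; "width": opening from 0.0 (shut) to 1.0 (fully open); "grasp_force": force on a finger pad.
Only numpy, scipy, OpenCV 4.12 (cv2) and the standard library are available. Lean on these libraries where they do the work, as an engineer would, in place of code of your own. Each camera call takes 0.05 s, during which the arm holds its last target. There are 200 camera calls.

## Task

Test whether the curved yellow stripe has dried: close the fingers, set their tips lightly on its end beside the black dot and stroke along the bend to its other end in one go, keeping to the stripe, never lifting off midway and never pressing the sprung plate down to its stop; then lift clear. Touch only: do not shift or lift the stand, leave the things around alone, and do not touch the other stand, whose red stripe is still wet.

Things in the scene. Friction and masses are not known exactly. Their poses are not given: they have to be found in the camera images.
- dry_stand: loose grey stand, 216x106 mm, 1 kg. Origin: centre of its underside, on the bench; z up, x along its long side. A spring-borne plate on it (210x100 mm, card 35.5, stripe top 37.5 mm above the bench) bears a white card with one curved yellow stripe. A black dot (12 mm) on the card marks the end, at -x, where the stroke starts; the bend's hollow side looks to -y, where a dark steel strip holds the card
- dry_stand_plate (a joint): how far the plate of the yellow stand is pressed down, in m: 0 at rest, 0.012 at its stop; sprung, it starts to give at about 1 N and takes about 7 N to reach the stop (0.5 N per mm)
- path0: first fifth of the yellow stripe; its origin is the point on the stripe's top, on its middle line, at the starting end beside the black dot (arc at -48 degrees)
- path1: second fifth, the same; origin a quarter of the way along the stripe (-24 degrees; 42 mm of arc from one such point to the next)
- path2: middle fifth, the same; origin half way (0 degrees, the top of the bend)
- path3: fourth fifth, the same; origin three quarters of the way (24 degrees)
- path4: last fifth, the same; origin at the far end, where the stroke finishes (48 degrees)
- arc_centre (a point): centre of the stripe's arc: the stripe's middle line lies 100 mm from it all along; the stripe is 24 mm wide, a thick hard coat with flat top 2 mm above the card, and spans 92 degrees plus its round ends. Off the card, at the height of the stripe's top at rest; fixed to the stand's base
- wet_stand: second stand of the same build, whose stripe is red and still wet; origin: centre of its underside
- jar_06: closed jar with pale yellow lid, 63 mm across, 72 mm tall, loose; origin: centre of its underside
- white_dish: open white weighing dish with dried red in it, 71 mm across, 18 mm tall, loose; origin: centre of its underside
- flat_brush: flat brush with wooden handle lying down, 185x27x10 mm, loose; origin: centre of its underside
- loose_lid: loose pale yellow jar lid, 68 mm across, 16 mm tall, loose; origin: centre of its underside
- amber_a: dark amber bottle with black cap, 42 mm across, 85 mm tall, loose; origin: centre of its underside
- amber_b: dark amber bottle with white cap, 42 mm across, 85 mm tall, loose; origin: centre of its underside

How it is judged:
On the way, in this order (a step that is already met when the one before it is completed fails the run):
1. The fingertips press lightly on the yellow stripe at the end with the dot (value of joint dry_stand_plate above 0.0008 m and horizontal distance between the grasp point and path0 below 0.018 m and contact force between the fingers and path0 above 0.1 N), for 0.05 s.
2. The stroke passes the first quarter (value of joint dry_stand_plate above 0.0008 m and horizontal distance between the grasp point and path1 below 0.018 m and contact force between the fingers and path1 above 0.1 N), for 0.05 s.
3. The stroke passes the middle of the bend (value of joint dry_stand_plate above 0.0008 m and horizontal distance between the grasp point and path2 below 0.018 m and contact force between the fingers and path2 above 0.1 N), for 0.05 s.
4. The stroke passes the third quarter (value of joint dry_stand_plate above 0.0008 m and horizontal distance between the grasp point and path3 below 0.018 m and contact force between the fingers and path3 above 0.1 N), for 0.05 s.
5. The stroke reaches the far end (value of joint dry_stand_plate above 0.0008 m and horizontal distance between the grasp point and path4 below 0.018 m and contact force between the fingers and path4 above 0.1 N), for 0.05 s.
At the end, for the whole second after the job is handed in: the stroke is finished, the sprung plate is back up (within 0.6 mm of rest), both stands are within 12 mm of where they stood, the yellow one level and at rest, the other things within 15 mm (value of joint dry_stand_plate below 0.0006 m and distance of each of dry_stand, wet_stand from where it was at the start of the episode below 0.012 m and angle between dry_stand's own z axis and vertical below 0.05 rad and linear speed of dry_stand below 0.01 m/s and distance of each of jar_06, white_dish, flat_brush, loose_lid, amber_a, amber_b from where it was at the start of the episode below 0.015 m); the robot touches nothing.
It fails at once if the plate is pressed down nearly to its stop (more than 11 of 12 mm) (value of joint dry_stand_plate above 0.011 m).
It fails at once if the plate is pressed away from the stripe (fingertips more than 20 mm from its middle line) (value of joint dry_stand_plate above 0.0015 m and (horizontal distance between the grasp point and arc_centre below 0.08 m or horizontal distance between the grasp point and arc_centre above 0.12 m)).
It fails at once if the fingertips come off, or come down on, the stripe in its middle part (within 50 mm either side of its middle) (value of joint dry_stand_plate below 0.0004 m and x of the grasp point in the frame of dry_stand between -0.05 and 0.05 m and horizontal distance between the grasp point and arc_centre between 0.08 and 0.12 m and y of the grasp point in the frame of dry_stand above -0.06 m and z of the grasp point in the frame of dry_stand below 0.069 m).
It fails at once if the yellow stand is shoved, tipped or lifted (more than 12 mm or 0.15 rad) (distance of dry_stand from where it was at the start of the episode above 0.012 m or angle between dry_stand's own z axis and vertical above 0.15 rad).
It fails at once if the wet stand is touched or moved, or another thing is moved more than 15 mm (contact force between any of the fingers, the arm and wet_stand above 0.2 N or distance of wet_stand from where it was at the start of the episode above 0.012 m or distance of any of jar_06, white_dish, flat_brush, loose_lid, amber_a, amber_b from where it was at the start of the episode above 0.015 m).
It also fails if it takes over 40 s, if anything falls off the work surface, if the arm or the gripper's body presses on something with over 40 N, if the wrist force passes 120 N, or if a joint passes its speed limit or range.

## Working session

There is one attempt and no reset: what is moved stays moved. The work goes in short steps, Python scripts to look and compute and a tool call to move; the robot and the scene stay as the last step left them, time stands still between calls to the robot, and variables do not carry over. Pictures are saved under pics/ and viewed, at most 10 in all, crops included, and the job is handed in when it is done.

Besides the shell and the picture viewer there is one more tool, called as name([rows], argument=value, ...), one row to a line, values as JSON. arm_command: Moves the arm, as the interface text tells. Its arguments: {"type":"object","properties":{"increments":{"type":"array","items":{"type":"object","properties":{"rx":{"type":"number"},"ry":{"type":"number"},"rz":{"type":"number"},"tx":{"type":"number"},"ty":{"type":"number"},"tz":{"type":"number"},"grip":{"type":"number"}}}}},"required":["increments"]}

```bash
mkdir -p pics
python3 - <<'E'
from rig import state,cams
import cv2
for n in("top","side"):
    im=cams.snapshot(n); cv2.imwrite(f"pics/{n}0.png",cv2.cvtColor(im,cv2.COLOR_RGB2BGR))
    print(n,cams.camera_params(n))
print(state())
E
```

```text
top {'mtx': array([[365.36155451,   0.        , 256.01187121],
       [  0.        , 365.36155451, 192.68599846],
       [  0.        ,   0.        ,   1.        ]]), 'dist_coeffs': array([-0.1111704,  0.       ,  0.       ,  0.       ,  0.       ]), 'origin': array([0.46474015, 0.00543182, 1.17858669]), 'attitude': array([-3.08358963e+00,  1.06860816e-03, -1.57017885e+00])}
side {'mtx': array([[361.46888787,   0.        , 256.53150623],
       [  0.        , 361.46888787, 191.35663527],
       [  0.        ,   0.        ,   1.        ]]), 'dist_coeffs': array([-0.04794683,  0.        ,  0.        ,  0.        ,  0.        ]), 'origin': array([ 0.10827278, -0.98252534,  0.65146605]), 'attitude': array([-2.07951761,  0.00963387, -0.40748505])}
{'time': 0.1, 'qpos': array([ 1.09197780e+00,  2.87120432e-01,  1.57804474e+00,  5.44517812e-06,
        1.27859848e+00, -1.49980094e-01]), 'joint_velocities': array([ 0.00044724, -0.00147999, -0.00575424, -0.00094714, -0.00189196,
        0.00079935]), 'effort': array([ 8.76234444e-04, -4.07291365e+01, -2.93702173e+01, -1.67611092e-04,
        3.43422551e-03,  2.31165247e-07]), 'eef_pos': array([0.21766607, 0.63830888, 0.23004893]), 'tcp_rot': array([-3.13944680e+00, -3.29540078e-04,  2.81275229e+00]), 'wrist_force': array([ 0.09895561, -0.5086989 ,  0.39146411]), 'wrist_torque': array([-0.02280561, -0.04108294, -0.01214265]), 'grasp_force': 0.0, 'width': 1.0003861586984846}
```

View pics/top0.png

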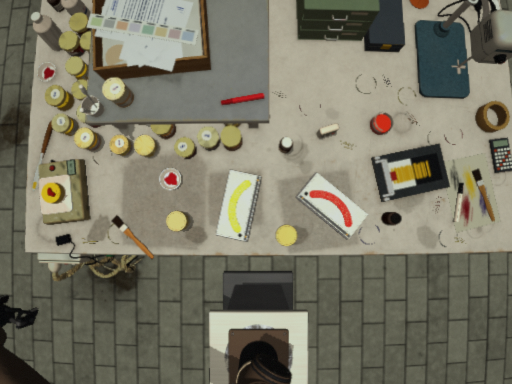

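View pics/side0.png

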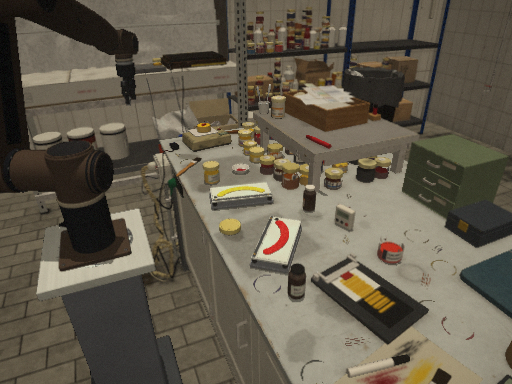

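The top view shows the yellow-stripe stand at about (240,206) with its dot near (237,237). The red stand is at (332,205), and a lid or jar sits at (287,235). Next I'll measure the stripe.

```bash
cat > h.py <<'E'
import numpy as np,cv2
from rig import state,cams
from scipy.spatial.transform import Rotation as R
from scipy.optimize import least_squares
def ray(n,px,z):
    c=cams.camera_params(n)
    u=cv2.undistortPoints(np.array(px,float).reshape(-1,1,2),c["mtx"],c["dist_coeffs"]).reshape(-1,2)
    d=np.c_[u,np.ones(len(u))]@R.from_euler("xyz",c["attitude"]).as_matrix().T
    o=c["origin"]; return (o+d*((z-o[2])/d[:,2])[:,None])[:,:2]
def fit(P):
    f=least_squares(lambda p:np.hypot(*(P-p).T)-np.hypot(*(P-p).T).mean(),P.mean(0)+[0,.0])
    return f
E
python3 - <<'E'
from h import *
for n,box in(("top",(205,160,275,250)),("side",(195,170,285,215))):
    im=cams.snapshot(n); x0,y0,x1,y1=box
    hsv=cv2.cvtColor(im,cv2.COLOR_RGB2HSV)
    m=cv2.inRange(hsv,(22,120,100),(36,255,255)); k=np.zeros_like(m); k[y0:y1,x0:x1]=m[y0:y1,x0:x1]
    N,l,s,c=cv2.connectedComponentsWithStats(k); i=1+s[1:,4].argmax()
    ys,xs=np.nonzero(l==i); P=ray(n,np.c_[xs,ys],.0375)
    print(n,s[i],"mean",P.mean(0))
    f=least_squares(lambda p:np.hypot(*(P-p[:2]).T)-p[2],[*P.mean(0),.1]); print("free fit",f.x)
    for s0 in([0,.09],[0,-.09]):
        g=least_squares(lambda p:np.hypot(*(P-p).T)-.1,P.mean(0)+s0); print(g.x,g.cost)
    g=cv2.cvtColor(im,cv2.COLOR_RGB2GRAY)[y0:y1,x0:x1]
    dk=(g<70).astype(np.uint8); N,l,s,c=cv2.connectedComponentsWithStats(dk)
    for j in range(1,N):
        if 4<s[j,4]: print("dark",s[j],c[j]+[x0,y0],ray(n,c[j]+[x0,y0],.0355))
    cr=cv2.resize(im[y0-5:y1+5,x0-5:x1+5],None,fx=6,fy=6,interpolation=cv2.INTER_CUBIC)
    cv2.imwrite(f"pics/{n}c.png",cv2.cvtColor(cr,cv2.COLOR_RGB2BGR))
E
```

```text
top [229 180  22  53 373] mean [0.49287751 0.06901291]
free fit [ 0.47530299 -0.01522603  0.09918732]
[0.51136609 0.15742158] 0.07258017116682385
[ 0.47511272 -0.01612675] 0.006505992226525817
side [217 186  48  11 186] mean [0.48782234 0.06662814]
free fit [ 0.47212715 -0.01506825  0.09702592]
[0.50629945 0.15471773] 0.03892732287962205
[ 0.4714523 -0.0183941] 0.005239738082603317
dark [ 65   0  25  18 161] [274.76397516 174.86956522] [[0.65489854 0.12366154]]
dark [71 27  6  4 19] [268.84210526 198.36842105] [[ 0.55919697 -0.0278625 ]]
dark [63 28  7  3  8] [261.375 198.375] [[ 0.53618197 -0.01752008]]
dark [39 31  5  3  6] [236.33333333 201.5       ] [[ 0.45164484 -0.00205582]]
dark [17 32 11  5 27] [216.03703704 203.92592593] [[0.38492074 0.0108248 ]]
dark [29 33 29  5 42] [237.71428571 205.61904762] [[ 0.44650142 -0.02862891]]
dark [61 32 17  3 27] [264.         203.11111111] [[ 0.53144981 -0.04945487]]
dark [19 38  5  2  9] [215.77777778 208.44444444] [[ 0.37548058 -0.01589935]]
```

View pics/topc.png

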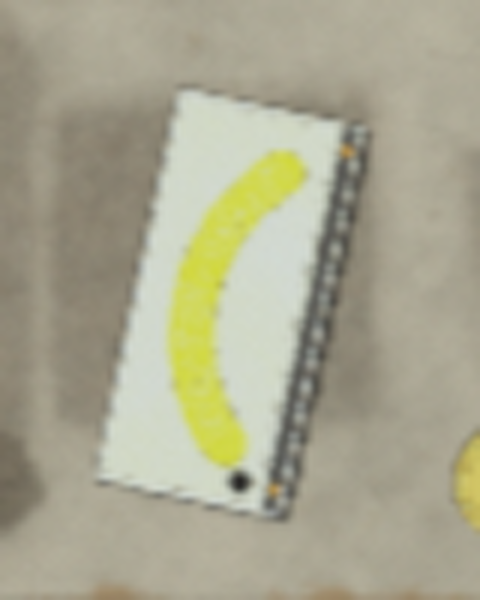

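The crop shows the dot at the robot-side end, at about (239.8,235.2) px, with the hollow side to the right (towards -y world). Both views agree on the arc centre to within 4 mm. I'll work out the waypoints and start the approach.

Run:
```python
from h import *
d=ray("top",[[239.8,235.2]],.0355)[0]
corn=ray("top",np.array([[180,90],[360,125],[285,518],[98,480]])/6+[200,155],.034); print("dot",d,"corners",corn.round(3).tolist(),"sides",np.hypot(*(corn-np.roll(corn,1,0)).T))
C=np.array([.4735,-.017]); print("dot r",np.hypot(*(d-C)))
a=np.radians(78.2)
for t in range(-50,51,4):
    q=a-np.radians(t); p=C+.1*np.array([np.cos(q),np.sin(q)]); print(t,p.round(4),np.hypot(*p).round(3))
```

```text
dot [0.39828974 0.05716728] corners [[0.603, 0.089], [0.584, -0.006], [0.379, 0.033], [0.399, 0.131]] sides [0.20842791 0.09635792 0.20887251 0.09942418]
dot r 0.10562844132929057
-50 [0.4117 0.0616] 0.416
-46 [0.4173 0.0657] 0.422
-42 [0.4232 0.0694] 0.429
-38 [0.4293 0.0727] 0.435
-34 [0.4357 0.0756] 0.442
-30 [0.4423 0.078 ] 0.449
-26 [0.449  0.0799] 0.456
-22 [0.4558 0.0814] 0.463
-18 [0.4627 0.0824] 0.47
-14 [0.4697 0.0829] 0.477
-10 [0.4766 0.083 ] 0.484
-6 [0.4836 0.0825] 0.491
-2 [0.4905 0.0815] 0.497
2 [0.4974 0.0801] 0.504
6 [0.5041 0.0782] 0.51
10 [0.5106 0.0758] 0.516
14 [0.517 0.073] 0.522
18 [0.5232 0.0698] 0.528
22 [0.5291 0.0661] 0.533
26 [0.5348 0.062 ] 0.538
30 [0.5402 0.0575] 0.543
34 [0.5452 0.0527] 0.548
38 [0.5499 0.0475] 0.552
42 [0.5542 0.0421] 0.556
46 [0.5581 0.0363] 0.559
50 [0.5616 0.0303] 0.562
```

arm_command([
  {"tx": 0.2,"ty": -0.5,"grip": 255},
  {"tx": 0.5,"ty": -1.4,"grip": 255},
  {"tx": 0.8,"ty": -2.2,"grip": 255},
  {"tx": 1.1,"ty": -3.0,"grip": 255},
  {"tx": 1.4,"ty": -3.8,"grip": 255},
  {"tx": 1.7,"ty": -4.6,"grip": 255},
  {"tx": 2.0,"ty": -5.4,"grip": 255},
  {"tx": 2.3,"ty": -6.2,"grip": 255},
  {"tx": 2.6,"ty": -7.0,"grip": 255},
  {"tx": 2.8,"ty": -7.6,"grip": 255},
])

```text
invalid input
```

arm_command([
  {"tx": 0.2,"ty": -0.5,"tz": 0,"rx": 0,"ry": 0,"rz": 0,"grip": 255},
  {"tx": 0.5,"ty": -1.4,"tz": 0,"rx": 0,"ry": 0,"rz": 0,"grip": 255},
  {"tx": 0.8,"ty": -2.2,"tz": 0,"rx": 0,"ry": 0,"rz": 0,"grip": 255},
  {"tx": 1.1,"ty": -3.0,"tz": 0,"rx": 0,"ry": 0,"rz": 0,"grip": 255},
  {"tx": 1.4,"ty": -3.8,"tz": 0,"rx": 0,"ry": 0,"rz": 0,"grip": 255},
  {"tx": 1.7,"ty": -4.6,"tz": 0,"rx": 0,"ry": 0,"rz": 0,"grip": 255},
  {"tx": 2.0,"ty": -5.4,"tz": 0,"rx": 0,"ry": 0,"rz": 0,"grip": 255},
  {"tx": 2.3,"ty": -6.2,"tz": 0,"rx": 0,"ry": 0,"rz": 0,"grip": 255},
  {"tx": 2.6,"ty": -7.0,"tz": 0,"rx": 0,"ry": 0,"rz": 0,"grip": 255},
  {"tx": 2.8,"ty": -7.6,"tz": 0,"rx": 0,"ry": 0,"rz": 0,"grip": 255},
])

```text
time: 1.2
eef_pos: [0.3583, 0.2568, 0.2313]
tcp_rot: [-3.142, 0.001, 2.812]
wrist_force: [0.7, 0.5, 0.5]
width: 0.0
grasp_force: 0.0
```

arm_command([
  {"tx": 0.2,"ty": -0.5,"tz": 0,"rx": 0,"ry": 0,"rz": 0,"grip": 255},
  {"tx": 0.5,"ty": -1.3,"tz": -0.3,"rx": 0,"ry": 0,"rz": 0,"grip": 255},
  {"tx": 0.8,"ty": -2.1,"tz": -0.7,"rx": 0,"ry": 0,"rz": 0,"grip": 255},
  {"tx": 1.0,"ty": -2.9,"tz": -1.1,"rx": 0,"ry": 0,"rz": 0,"grip": 255},
  {"tx": 1.2,"ty": -3.5,"tz": -1.6,"rx": 0,"ry": 0,"rz": 0,"grip": 255},
  {"tx": 1.32,"ty": -3.78,"tz": -2.2,"rx": 0,"ry": 0,"rz": 0,"grip": 255},
  {"tx": 1.32,"ty": -3.78,"tz": -2.6,"rx": 0,"ry": 0,"rz": 0,"grip": 255},
  {"tx": 1.32,"ty": -3.78,"tz": -2.8,"rx": 0,"ry": 0,"rz": 0,"grip": 255},
  {"tx": 1.32,"ty": -3.78,"tz": -2.8,"rx": 0,"ry": 0,"rz": 0,"grip": 255},
  {"tx": 1.32,"ty": -3.78,"tz": -2.8,"rx": 0,"ry": 0,"rz": 0,"grip": 255},
])

```text
time: 2.2
eef_pos: [0.4244, 0.0701, 0.0921]
tcp_rot: [3.141, 0.001, 2.814]
wrist_force: [0.5, 0.6, -0.1]
width: -0.002
grasp_force: 0.0
```

Run:
```python
from h import *
s=state(); print({k:np.round(s[k],4) for k in("qpos","eef_pos","tcp_rot","wrist_force","width")})
im=[]
for n,(x0,y0,x1,y1) in(("top",(195,150,275,250)),("side",(185,140,295,220))):
    i=cams.snapshot(n)[y0:y1,x0:x1]; im.append(cv2.resize(i,(i.shape[1]*500//i.shape[0]*1,500) if n=="top" else (390,284),interpolation=cv2.INTER_CUBIC))
im[1]=cv2.copyMakeBorder(im[1],0,500-im[1].shape[0],0,0,cv2.BORDER_CONSTANT)
cv2.imwrite("pics/a.png",cv2.cvtColor(np.hstack(im),cv2.COLOR_RGB2BGR))
```

```text
{'qpos': array([-0.073 , -0.098 ,  2.2677,  0.    ,  0.9706, -1.3157]), 'eef_pos': array([0.4244, 0.0701, 0.0921]), 'tcp_rot': array([3.1413e+00, 1.1000e-03, 2.8135e+00]), 'wrist_force': array([ 0.469 ,  0.5982, -0.0917]), 'width': np.float64(-0.0017)}
```

View pics/a.png

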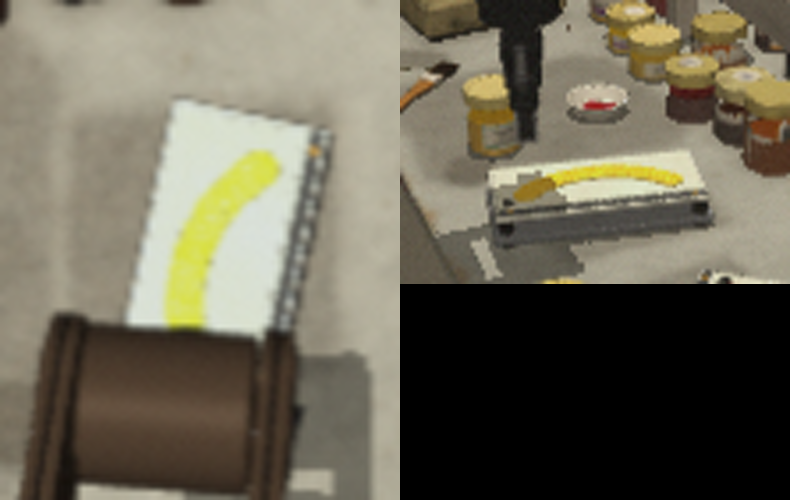

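The fingers are shut above the dotted end and the stand looks undisturbed. At side crop (525,135) the tip is above the stripe's start. I'll press down.

arm_command([
  {"tx": 0,"ty": 0,"tz": -0.4,"rx": 0,"ry": 0,"rz": 0,"grip": 255},
  {"tx": 0,"ty": 0,"tz": -0.8,"rx": 0,"ry": 0,"rz": 0,"grip": 255},
  {"tx": 0,"ty": 0,"tz": -0.95,"rx": 0,"ry": 0,"rz": 0,"grip": 255},
  {"tx": 0,"ty": 0,"tz": -1.05,"rx": 0,"ry": 0,"rz": 0,"grip": 255},
  {"tx": 0,"ty": 0,"tz": -1.1,"rx": 0,"ry": 0,"rz": 0,"grip": 255},
  {"tx": 0,"ty": 0,"tz": -1.14,"rx": 0,"ry": 0,"rz": 0,"grip": 255},
  {"tx": 0,"ty": 0,"tz": -1.18,"rx": 0,"ry": 0,"rz": 0,"grip": 255},
  {"tx": 0,"ty": 0,"tz": -1.18,"rx": 0,"ry": 0,"rz": 0,"grip": 255},
  {"tx": 0,"ty": 0,"tz": -1.18,"rx": 0,"ry": 0,"rz": 0,"grip": 255},
])

```text
time: 3.2
eef_pos: [0.4243, 0.0699, 0.0328]
tcp_rot: [3.141, 0.001, 2.813]
wrist_force: [-1.7, 1.9, 2.4]
width: -0.003
grasp_force: 1.7
```

arm_command([
  {"tx": 0.1,"ty": 0.05,"tz": 0,"rx": 0,"ry": 0,"rz": 0,"grip": 255},
  {"tx": 0.23,"ty": 0.11,"tz": 0,"rx": 0,"ry": 0,"rz": 0,"grip": 255},
  {"tx": 0.36,"ty": 0.16,"tz": 0,"rx": 0,"ry": 0,"rz": 0,"grip": 255},
  {"tx": 0.5,"ty": 0.2,"tz": 0,"rx": 0,"ry": 0,"rz": 0,"grip": 255},
  {"tx": 0.5,"ty": 0.2,"tz": 0,"rx": 0,"ry": 0,"rz": 0,"grip": 255},
])

```text
time: 3.7
eef_pos: [0.4507, 0.0802, 0.0327]
tcp_rot: [3.14, 0.002, 2.813]
wrist_force: [0.6, 0.2, 3.3]
width: 0.002
grasp_force: 1.7
```

Run:
```python
from h import *
s=state(); print({k:np.round(s[k],4) for k in("time","eef_pos","tcp_rot","wrist_force","width","grasp_force")})
im=cams.snapshot("side")
hsv=cv2.cvtColor(im,cv2.COLOR_RGB2HSV)
m=cv2.inRange(hsv,(22,120,100),(36,255,255)); k=np.zeros_like(m); k[170:215,195:285]=m[170:215,195:285]
N,l,st,c=cv2.connectedComponentsWithStats(k); print(st[1:][st[1:,4]>20])
i=cv2.resize(im[150:220,185:295],None,fx=5,fy=5,interpolation=cv2.INTER_CUBIC); cv2.imwrite("pics/b.png",cv2.cvtColor(i,cv2.COLOR_RGB2BGR))
```

```text
{'time': np.float64(3.7), 'eef_pos': array([0.4507, 0.0802, 0.0327]), 'tcp_rot': array([3.1404e+00, 2.3000e-03, 2.8127e+00]), 'wrist_force': array([0.6481, 0.1985, 3.2868]), 'width': np.float64(0.0025), 'grasp_force': np.float64(1.7125)}
[[231 188  34   6 117]
 [217 192  14   6  39]]
```

View pics/b.png

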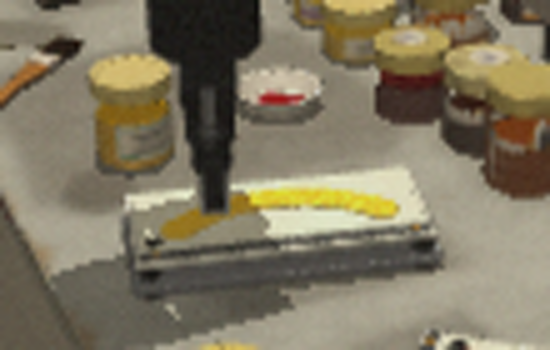

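The tip is on the stripe at crop (215,205), about a quarter of the way along, and the plate is gently depressed. I'll carry on.

arm_command([
  {"tx": 0.14,"ty": 0.03,"tz": 0,"rx": 0,"ry": 0,"rz": 0,"grip": 255},
  {"tx": 0.27,"ty": 0.05,"tz": 0,"rx": 0,"ry": 0,"rz": 0,"grip": 255},
  {"tx": 0.41,"ty": 0.06,"tz": 0,"rx": 0,"ry": 0,"rz": 0,"grip": 255},
  {"tx": 0.55,"ty": 0.06,"tz": 0,"rx": 0,"ry": 0,"rz": 0,"grip": 255},
  {"tx": 0.69,"ty": 0.05,"tz": 0,"rx": 0,"ry": 0,"rz": 0,"grip": 255},
  {"tx": 0.83,"ty": 0.03,"tz": 0,"rx": 0,"ry": 0,"rz": 0,"grip": 255},
  {"tx": 0.97,"ty": 0.0,"tz": 0,"rx": 0,"ry": 0,"rz": 0,"grip": 255},
  {"tx": 1.1,"ty": -0.04,"tz": 0,"rx": 0,"ry": 0,"rz": 0,"grip": 255},
  {"tx": 1.23,"ty": -0.08,"tz": 0,"rx": 0,"ry": 0,"rz": 0,"grip": 255},
  {"tx": 1.23,"ty": -0.08,"tz": 0,"rx": 0,"ry": 0,"rz": 0,"grip": 255},
])

```text
time: 4.75
eef_pos: [0.5122, 0.0754, 0.0328]
tcp_rot: [3.141, 0.003, 2.812]
wrist_force: [-0.2, -0.7, 3.3]
width: -0.002
grasp_force: 1.7
```

Run:
```python
from h import *
s=state(); print({k:np.round(s[k],4) for k in("time","eef_pos","wrist_force","grasp_force")})
im=cams.snapshot("side")
i=cv2.resize(im[150:220,185:295],None,fx=5,fy=5,interpolation=cv2.INTER_CUBIC); cv2.imwrite("pics/c.png",cv2.cvtColor(i,cv2.COLOR_RGB2BGR))
```

```text
{'time': np.float64(4.75), 'eef_pos': array([0.5122, 0.0754, 0.0328]), 'wrist_force': array([-0.2344, -0.6591,  3.323 ]), 'grasp_force': np.float64(1.7027)}
```

View pics/c.png

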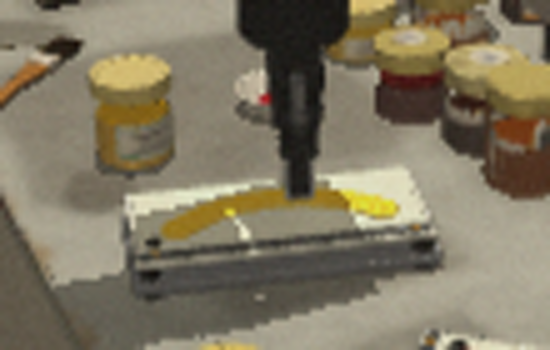

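The tip is still on the stripe, just past mid-bend, at crop (300,190). I'll go to the far end.

arm_command([
  {"tx": 0.12,"ty": -0.06,"tz": 0,"rx": 0,"ry": 0,"rz": 0,"grip": 255},
  {"tx": 0.24,"ty": -0.12,"tz": 0,"rx": 0,"ry": 0,"rz": 0,"grip": 255},
  {"tx": 0.36,"ty": -0.2,"tz": 0,"rx": 0,"ry": 0,"rz": 0,"grip": 255},
  {"tx": 0.47,"ty": -0.28,"tz": 0,"rx": 0,"ry": 0,"rz": 0,"grip": 255},
  {"tx": 0.57,"ty": -0.37,"tz": 0,"rx": 0,"ry": 0,"rz": 0,"grip": 255},
  {"tx": 0.67,"ty": -0.47,"tz": 0,"rx": 0,"ry": 0,"rz": 0,"grip": 255},
  {"tx": 0.77,"ty": -0.57,"tz": 0,"rx": 0,"ry": 0,"rz": 0,"grip": 255},
  {"tx": 0.85,"ty": -0.68,"tz": 0,"rx": 0,"ry": 0,"rz": 0,"grip": 255},
  {"tx": 0.92,"ty": -0.78,"tz": 0,"rx": 0,"ry": 0,"rz": 0,"grip": 255},
  {"tx": 0.92,"ty": -0.78,"tz": 0,"rx": 0,"ry": 0,"rz": 0,"grip": 255},
])

```text
time: 5.8
eef_pos: [0.5575, 0.0357, 0.0327]
tcp_rot: [-3.141, 0.002, 2.812]
wrist_force: [0.2, -1.2, 4.1]
width: -0.002
grasp_force: 1.7
```

Run:
```python
from h import *
s=state(); print({k:np.round(s[k],4) for k in("time","eef_pos","wrist_force","grasp_force")})
im=cams.snapshot("side")
i=cv2.resize(im[150:220,185:295],None,fx=5,fy=5,interpolation=cv2.INTER_CUBIC); cv2.imwrite("pics/d.png",cv2.cvtColor(i,cv2.COLOR_RGB2BGR))
```

```text
{'time': np.float64(5.8), 'eef_pos': array([0.5575, 0.0357, 0.0327]), 'wrist_force': array([ 0.2274, -1.2093,  4.1296]), 'grasp_force': np.float64(1.7297)}
```

View pics/d.png

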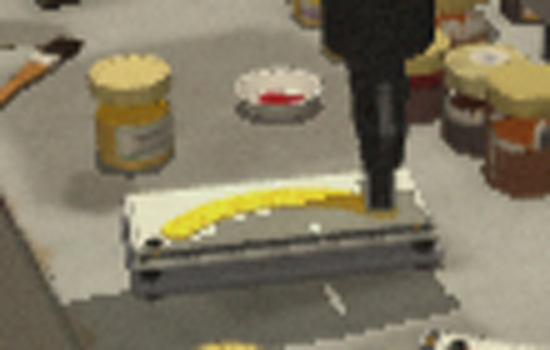

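The tip is at the far end of the stripe, at crop (380,205), still pressing lightly. I'll lift clear.

arm_command([
  {"tx": 0,"ty": 0,"tz": 0.1,"rx": 0,"ry": 0,"rz": 0,"grip": 255},
  {"tx": 0,"ty": 0,"tz": 0.3,"rx": 0,"ry": 0,"rz": 0,"grip": 255},
  {"tx": 0,"ty": 0,"tz": 0.8,"rx": 0,"ry": 0,"rz": 0,"grip": 255},
  {"tx": 0,"ty": 0,"tz": 1.4,"rx": 0,"ry": 0,"rz": 0,"grip": 255},
  {"tx": 0,"ty": 0,"tz": 2.0,"rx": 0,"ry": 0,"rz": 0,"grip": 255},
  {"tx": 0,"ty": 0,"tz": 2.5,"rx": 0,"ry": 0,"rz": 0,"grip": 255},
  {"tx": 0,"ty": 0,"tz": 2.5,"rx": 0,"ry": 0,"rz": 0,"grip": 255},
  {"tx": 0,"ty": 0,"tz": 2.5,"rx": 0,"ry": 0,"rz": 0,"grip": 255},
])

```text
time: 6.65
eef_pos: [0.5562, 0.037, 0.1576]
tcp_rot: [3.142, 0.001, 2.813]
wrist_force: [0.6, -0.8, -0.8]
width: -0.0
grasp_force: 0.0
```

Run:
```python
from rig import state,job_done
s=state(); print(s["eef_pos"],s["wrist_force"],s["time"])
print(job_done())
```

```text
[0.55618494 0.03701477 0.15764008] [ 0.5883786  -0.76115681 -0.84153724] 6.65
the job is handed in; nothing more can be done
None
```

I stroked the yellow stripe from the dotted end to the far end in three joined moves without lifting, pressing the plate down about 5 mm (stop at 12 mm), then lifted clear and handed the job in at 6.65 s; the hand-in call gave no verdict, and I did not measure the other objects again afterwards.

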